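# Index the drill jig's rotary table one hole on

### The job

Index the drill jig for its next hole: with the fingertips press the dished index plunger on the end of the arm right in and, keeping it in, swing the arm and the table anticlockwise (seen from above) to the very next hole of the index plate. Let the plunger spring fully back out so that its pin locks the table in that hole, without running on past it or turning the other way, and then take the hand clear. Push only, without forcing anything: nothing is gripped or picked up, and the chuck key, the offcut and the brush stay where they lie.

Things in the scene. Friction and masses are not known exactly. Their poses are not given: they have to be found in the camera images.
- jig_axis (a point): Centre of the bolted-down drill jig: on the table's vertical axis, at the top face of the fixed steel index plate (53 mm above the bench, 250 mm across, 8 mm thick; eight dark 15 mm holes 45 degrees apart on a 112 mm radius). Below it a green base 250 mm square. Its x, y axes follow the base's edges; z is up. The plunger starts on the jig's -y side, the drill bush is on +y.
- disc_top (a point): Centre of the top of the grey plastic disc (176 mm across, 86 mm above the bench) that is clamped on the rotary table (190 mm across, top at 80 mm) by a black star knob (52 mm wide, top at 112 mm). It turns with the table; its x axis points to the plunger.
- bush_top (a point): Top of the drill bush over the disc, 147 mm above the bench, 66 mm from the jig's axis on its +y side. A dark bridge, 30 mm wide, carries it from a 24 mm steel post 190 mm from the axis (top at 150 mm). Fixed; keep the hand clear of it.
- plunger_top (a point): Index plunger: centre of the floor of its round dished black button, 110 mm above the bench when out; floor 39 mm across, rim 45 mm across and 3 mm higher. It slides straight down on a sprung vertical stem 145 mm from the jig's axis and turns with the table; its x axis points outwards from the jig's axis. It takes about 5 N to start it and 10 N to hold it fully in (16 mm).
- index_arm_end (a point): Middle of the index arm's end, 64 mm above the bench and 145 mm from the jig's axis, under the plunger's button. The dark arm (a fork 34 mm wide with an 18 mm sight slot over the pin, 57 to 71 mm above the bench) is fixed to the rotary table and ends in a round upright housing of the plunger, 36 mm across, top at 84 mm.
- pin_tip (a point): Tip of the index pin (12 mm), carried by the plunger on a foot under the index plate, 112 mm from the axis in line with the arm. It stands up through a plate hole from below: its bright tip shows in the hole, 2 mm above the plate, through the arm's slot, while the table is locked. It moves down with the plunger.
- plunger (a joint): Travel of the plunger in m: 0 = fully out (pin in the hole), 0.016 = pressed fully in (hard stop). The pin is clear of the hole from 0.0105 on. Let go between holes, its pin bears on the underside of the plate and it reads about 0.0105; it springs out to 0 by itself when the pin comes under a hole (within about 1.5 mm).
- turntable (a joint): Angle of the rotary table and its index arm in rad, growing anticlockwise seen from above; 0 = the hole in which it is locked at the start, 0.785 (45 degrees) = the next hole. It has 0.013 rad of play in a hole and cannot turn while the pin is in one. With the plunger in, it turns with about 0.2 N m (1.5 N at the plunger) and stays where it is left.
- next_hole (a point): Centre of the next hole of the index plate, at the plate's top face (53 mm above the bench), 45 degrees anticlockwise of the hole that the pin is in at the start. It does not move. The hole is 15 mm across.
- chuck_key_c (a point): Middle of the drill chuck key, a small steel T lying loose on the bench, 90 mm by 70 mm, 16 mm high. To be left alone.
- offcut_c (a point): Middle of a loose wooden offcut lying on the bench, 75 x 55 x 18 mm. To be left alone.
- chip_brush_c (a point): Middle of a chip brush with a wooden handle lying loose on the bench, 180 mm long, 42 mm wide, 20 mm high. To be left alone.

How it is judged:
On the way, in this order (a step that is already met when the one before it is completed fails the run):
1. the plunger is pressed in while the table still stands at its first hole (value of joint plunger above 0.0105 m and value of joint turntable between -0.08 and 0.08 rad), for 0.05 s.
2. the table is turned on with the pin out of the holes (value of joint turntable above 0.2 rad and value of joint plunger above 0.009 m).
3. the plunger has sprung out into the next hole (value of joint turntable between 0.7504 and 0.8204 rad and value of joint plunger below 0.003 m), for 0.2 s.
At the end, for the whole second after the job is handed in: The rotary table stands 45 degrees anticlockwise of its start (within 2 degrees), at rest, and the plunger is out to within 3 mm, its pin in the next hole (all of step 3 and velocity of joint turntable between -0.05 and 0.05 rad/s); the robot touches nothing.
It fails at once if the table is run on more than 15 degrees past the next hole (value of joint turntable above 1.0474 rad).
It fails at once if the table is turned back, clockwise of its first hole (value of joint turntable below -0.15 rad).
It fails at once if the plunger is gripped or rammed (more than 40 N from the fingers) (contact force between the fingers and plunger above 40 N).
It fails at once if the chuck key, the offcut or the brush is lifted or knocked about (distance of any of chuck_key_c, offcut_c, chip_brush_c from where it was at the start of the episode above 0.02 m or height (world z) of any of chuck_key_c, offcut_c, chip_brush_c above 0.03 m).
It also fails if it takes over 38 s, if anything falls off the work surface, if the arm or the gripper's body presses on something with over 40 N, if the wrist force passes 120 N, or if a joint passes its speed limit or range.

### The arm

A 7-joint arm with a two-finger parallel gripper is mounted at the origin on the work surface. World frame = base frame: x ahead of the robot, y to its left, z up, the work surface at z = 0. Lengths are in m, angles in rad, forces in N, time in s.
With the tool pointing down it reaches from about 0.4 to 0.85 m from the base axis. Payload 10.4 kg.
Tool frame: the origin (TCP) lies between the finger pads; the fingertips stand r.nose_length ahead of it and the grasp point (between the pads) lies 6 mm ahead of it (r.nose_length is the distance from the TCP to the fingertips, in m); z points along the fingers, x is the direction in which the jaws open and shut, and the axes are right-handed (so a half turn about z gives the same grasp; the last joint's range is limited). The gripper opens to 87 mm and grips with 3 to 60 N. Pads are 19 mm wide; open, the fingers measure 117 mm over their backs; the gripper's body (75 mm by 190 mm) begins 51 mm behind the grasp point.
Start: joints at [1.139, 0.332, -0.065, 1.46, 0.022, 1.35, -0.088], TCP at [0.248, -0.574, 0.248] pointing down, gripper open.
Joint ranges: [-2.6, 2.6], [-0.5, 2.12], [-1.47, 1.34], [0.16, 2.42], [-1.27, 4.41], [0.06, 2.06], [-2.6, 2.6]. Speed limits (rad/s): [2.22, 2.22, 2.79, 2.79, 3.14, 3.14, 3.14].

### API

Orientations are given as a unit quaternion [x, y, z, w].
In Python, from bench import r gives the robot as it stands. The module is installed in compiled form; this text tells all that it offers.
- The arm moves only by the shell command python3 -m creep 'ROWS' [OPENING] [FORCE]. ROWS is JSON, a list of rows, each an object of numbers: "x", "y", "z": the shift along the world's x, y, z in m; "spin": the turn about the world's z in degrees. In form: [{"x": .., "y": .., "z": .., "spin": ..}, ...]. A call has 1 to 12 rows; each row is the pose to reach, as a shift and turn from the pose commanded when the call began; what a row does not reach only later rows make up. A row lasts 1/8 s, in which the tool goes at most 62.5 mm and 10.7 degrees, less where a joint would pass 70% of its speed; a pose out of reach is approached as far as the arm can. A call with a gripper value outside its range is refused whole. OPENING is the finger opening in m, from 0 to 0.087, set as the call begins (- or left out, the last holds). The fingers move at their own pace and stop on an object; FORCE is the grip in N (left out, the last holds). Time passes only in rows, so rows that repeat a pose let the fingers close. It gives the time, the measured TCP pose, the force and the opening at its end, in the units of the state.
- r.read_state(): the state, without advancing time (a new reading comes with each control period).
- r.camera(name): name is "side" or "top"; returns a dict with "pixels" (420x560x3 uint8, blue, green, red), "z_map" (420x560 float32, m along the optical axis (not along the pixel's ray), 0 where there is no reading), "K" (3x3 intrinsics, pixels), "R" (3x3) and "t" (3): a world point X has camera coordinates R X + t. Camera axes: x right, y down, z forward; pixel columns grow to the right and rows downward; lengths in m; the calibration is good to about 2 mm. A picture is of the moment at which its call begins.
- r.close_job(): hands the job in, once; it reports no verdict.
The state is a dict: "time": time; "joint_positions": joint angles; "joint_vel": joint speeds; "joint_torque": joint torques, N m; "ee_pos": TCP position; "eef_rot": TCP orientation; "ft_force": force on the tool from outside, world axes, zero at the start; "torque": the same for the moment, N m; "width": finger opening in m.
Only numpy, scipy, OpenCV 4.12 (cv2) and the standard library are available. Lean on these libraries where they do the work, as an engineer would, in place of code of your own. Each camera call takes 0.05 s, during which the arm holds its last target. There are 200 camera calls.

## Working session

There is one attempt and no reset: what is moved stays moved. The work goes in short steps, Python scripts to look and compute and a shell command to move; the robot and the scene stay as the last step left them, time stands still between calls to the robot, and variables do not carry over. Pictures are saved under pics/ and viewed, about 8 in all and at most 12, crops included, and the job is handed in when it is done.

```bash
mkdir -p pics; cat > h.py <<'E'
import numpy as np, cv2
from bench import r
def snap(n,f):
    c=r.camera(n); cv2.imwrite('pics/'+f,c['pixels']); np.savez('pics/'+n+'.npz',**{k:np.array(v) for k,v in c.items()}); return c
def w(c,u,v,z=None):
    K,R,t=c['K'],c['R'],c['t']; d=np.linalg.inv(K)@[u,v,1]
    o=-R.T@t; D=R.T@d
    s=c['z_map'][int(v),int(u)] if z is None else (z-o[2])/D[2]
    return o+s*D
E
python3 - <<'E'
from h import *
a=snap('top','t1.png');b=snap('side','s1.png')
for c in(a,b): print(c['K'],-c['R'].T@c['t'])
print(r.nose_length,r.read_state())
E
```

```text
[[427.68747837   0.         279.39659178]
 [  0.         427.68747837 210.9978252 ]
 [  0.           0.           1.        ]] [0.54018265 0.05643631 0.9765685 ]
[[496.44659634   0.         275.65338322]
 [  0.         496.44659634 203.32645568]
 [  0.           0.           1.        ]] [ 0.57417307 -0.7900575   0.81062757]
0.025 {'time': 0.1, 'joint_positions': array([ 1.13940229,  0.33279142, -0.06471907,  1.4608621 ,  0.02159236,
        1.34992005, -0.08851922]), 'joint_vel': array([ 7.40960179e-04, -1.11120407e-03, -2.29426177e-04, -2.74502545e-03,
        5.97042525e-04,  5.61964541e-05, -7.40096490e-04]), 'joint_torque': array([ 2.74567989e-03, -6.24545860e+01,  2.55693588e-02, -3.90715742e+01,
       -6.14525378e-02,  3.66708613e-02,  1.20257009e-04]), 'ee_pos': array([ 0.24832028, -0.57319828,  0.24684204]), 'eef_rot': array([ 8.35917920e-01, -5.48854096e-01, -5.49655190e-04, -3.33390149e-04]), 'ft_force': array([ 0.22889818, -0.00959674,  0.88654377]), 'torque': array([0.0017058 , 0.00720271, 0.00548357]), 'width': 0.08722036797774288}
```

View pics/t1.png

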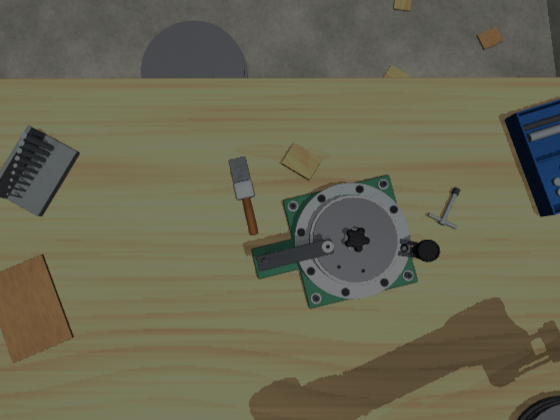

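View pics/s1.png

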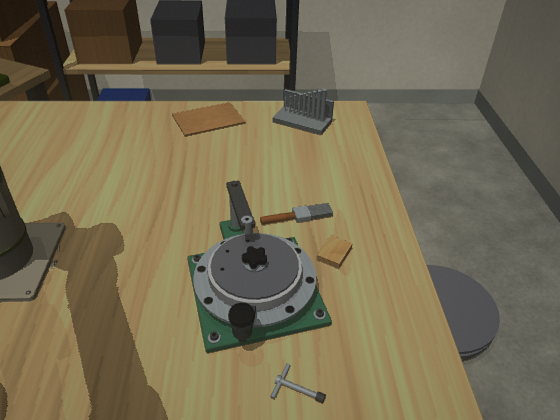

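The top view shows the button at about (427,251), knob (357,239), bush (328,246), the pin hole (405,247) and the next hole, anticlockwise, at about (395,210). The side view shows the button at (242,315) and the key well below it.

```bash
python3 - <<'E'
from h import *
a=dict(np.load('pics/top.npz'));b=dict(np.load('pics/side.npz'))
for n,c in(('top',a),('side',b)):
    im=c['pixels']
    x0,y0=(260,150) if n=='top' else (170,170)
    cv2.imwrite(f'pics/{n}c.png',cv2.resize(im[y0:y0+190,x0:x0+200],None,fx=3,fy=3,interpolation=2)[:570])
pl=w(a,427.5,251,.113);kn=w(a,357,239,.112);bu=w(a,328,246,.147);nh=w(a,394.5,210,.053)
print(pl,kn,bu,nh,w(a,427,251),w(b,242,312,.112),w(b,255,258,.112))
# depth-based button centroid: points z .104-.118 near guess
for c in (a,b):
    v,u=np.mgrid[0:420,0:560]; d=np.stack([(u-c['K'][0,2])/c['K'][0,0],(v-c['K'][1,2])/c['K'][1,1],np.ones_like(u)],-1)*c['z_map'][...,None]
    P=(d-c['t'])@c['R']
    for g in(pl,kn):
        m=(np.hypot(*(P[...,:2]-g[:2]).transpose(2,0,1))<.04)&(P[...,2]>.102)&(P[...,2]<.122); q=P[m]; print(m.sum(),q.mean(0),q.min(0),q.max(0),(q.min(0)+q.max(0))/2)
print(np.hypot(*(pl-kn)[:2]),np.degrees(np.arctan2(*(pl-kn)[1::-1])),np.degrees(np.arctan2(*(kn-bu)[1::-1])))
E
```

```text
[ 0.54413734 -0.2394203   0.113     ] [ 0.56858413 -0.09849908  0.112     ] [ 0.55406148 -0.03591519  0.147     ] [ 0.63313291 -0.19166454  0.053     ] [ 0.5441406  -0.23848126  0.11281021] [ 0.54660686 -0.23988339  0.112     ] [ 0.56984161 -0.10945539  0.112     ]
432 [ 0.5465555  -0.24071997  0.11048303] [ 0.52402622 -0.26332433  0.10214766] [ 0.56851621 -0.21902769  0.11704183] [ 0.54627122 -0.24117601  0.10959475]
391 [ 0.56986756 -0.09770949  0.1118777 ] [ 0.54449033 -0.12281908  0.10203929] [ 0.59290369 -0.07478453  0.11685302] [ 0.56869701 -0.09880181  0.10944615]
525 [ 0.54482358 -0.24477497  0.11098997] [ 0.52201068 -0.26604393  0.10204214] [ 0.56749903 -0.21910085  0.11677893] [ 0.54475486 -0.24257239  0.10941053]
368 [ 0.56849321 -0.1036984   0.111412  ] [ 0.54429353 -0.12566402  0.10203941] [ 0.5913719  -0.07603384  0.11618251] [ 0.56783271 -0.10084893  0.10911096]
0.14302599554805784 -99.84163551551488 -76.93567835243879
```

View pics/topc.png

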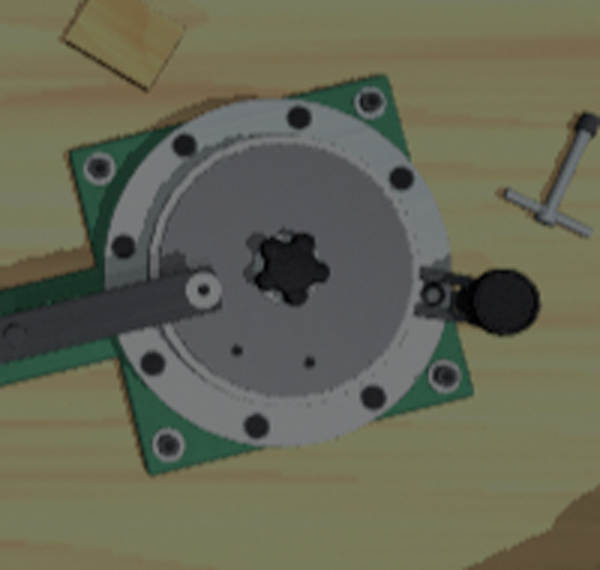

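```bash
python3 - <<'E'
from h import *
a=dict(np.load('pics/top.npz'))
h=[(434,294),(402,178),(299,118),(184,146),(123,247),(152,364),(256,427),(373,398)]
P=np.array([w(a,260+(x-1)/3,150+(y-1)/3,.053)[:2] for x,y in h]); C=P.mean(0)
d=P-C; print(C,np.hypot(*d.T)); an=np.degrees(np.unwrap(np.arctan2(d[:,1],d[:,0]))); th=(an-45*np.arange(8)); print(th)
p=w(a,260+503/3,150+301/3,.112)[:2]; print(p,np.hypot(*(p-C)),np.degrees(np.arctan2(*(p-C)[::-1])))
t0=th.mean()
for k in np.arange(0,50,5): q=np.radians(t0+k); print(k,(C+.145*np.array([np.cos(q),np.sin(q)])).round(4))
from scipy.spatial.transform import Rotation as Ro
print(Ro.from_quat(r.read_state()['eef_rot']).as_matrix().round(3))
E
```

```text
[ 0.56870942 -0.09887076] [0.11287328 0.11281293 0.11201136 0.1120751  0.11241351 0.11260751
 0.11219387 0.11207755]
[-98.68400489 -98.81197316 -98.98281933 -98.72057914 -98.80082625
 -98.92268953 -99.0370466  -98.97060471]
[ 0.54547632 -0.24014663] 0.14317349063438553 -99.33881800709412
0 [ 0.5464 -0.2421]
5 [ 0.5589 -0.2435]
10 [ 0.5716 -0.2438]
15 [ 0.5842 -0.243 ]
20 [ 0.5967 -0.2411]
25 [ 0.609  -0.2382]
30 [ 0.621  -0.2341]
35 [ 0.6326 -0.229 ]
40 [ 0.6437 -0.223 ]
45 [ 0.6542 -0.216 ]
[[ 0.398 -0.918 -0.001]
 [-0.918 -0.398  0.001]
 [-0.001  0.    -1.   ]]
```

```bash
python3 -m creep '[{"x":0.033,"y":0.037},{"x":0.066,"y":0.074},{"x":0.1,"y":0.111},{"x":0.133,"y":0.148},{"x":0.166,"y":0.184},{"x":0.199,"y":0.221},{"x":0.232,"y":0.258},{"x":0.265,"y":0.295},{"x":0.298,"y":0.331},{"x":0.298,"y":0.331,"z":-0.04},{"x":0.298,"y":0.331,"z":-0.08},{"x":0.298,"y":0.331,"z":-0.08}]' 0 10; python3 - <<'E'
from h import *
b=snap('side','s2.png'); cv2.imwrite('pics/s2c.png',cv2.resize(b['pixels'][200:380,140:340],None,fx=3,fy=3,interpolation=2))
s=r.read_state();print(s['ee_pos'],s['ft_force'],s['width'])
E
```

```text
[ 0.24832946 -0.57325167  0.24695117] [ 0.98072106  0.42402121 -0.10602263] 0.08729744696495761invalid input at $[0]: expected keys x, y, z, spin
```

View pics/s2c.png

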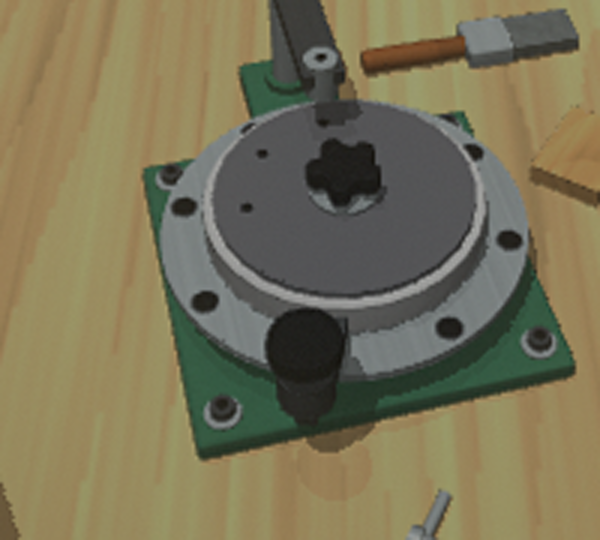

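The move was refused because every row needs all four keys. The picture therefore shows the scene unchanged, with the button at crop (303,345).

```bash
python3 -m creep '[{"x":0.033,"y":0.037,"z":0,"spin":0},{"x":0.066,"y":0.074,"z":0,"spin":0},{"x":0.1,"y":0.111,"z":0,"spin":0},{"x":0.133,"y":0.148,"z":0,"spin":0},{"x":0.166,"y":0.184,"z":0,"spin":0},{"x":0.199,"y":0.221,"z":0,"spin":0},{"x":0.232,"y":0.258,"z":0,"spin":0},{"x":0.265,"y":0.295,"z":0,"spin":0},{"x":0.298,"y":0.331,"z":0,"spin":0},{"x":0.298,"y":0.331,"z":-0.04,"spin":0},{"x":0.298,"y":0.331,"z":-0.08,"spin":0},{"x":0.298,"y":0.331,"z":-0.08,"spin":0}]' 0 10; python3 - <<'E'
from h import *
b=snap('side','s3.png'); cv2.imwrite('pics/s3c.png',cv2.resize(b['pixels'][200:380,140:340],None,fx=3,fy=3,interpolation=2))
s=r.read_state();print(s['ee_pos'],s['ft_force'],s['width'])
E
```

```text
time: 1.65
ee_pos: [0.5446, -0.2418, 0.1646]
eef_rot: [0.836, -0.549, -0.003, 0.001]
ft_force: [0.1, 0.0, 0.6]
width: 0.0003
[ 0.54586395 -0.24237204  0.16713353] [0.64533651 0.49363043 0.58510466] 0.000598007010180772
```

View pics/s3c.png

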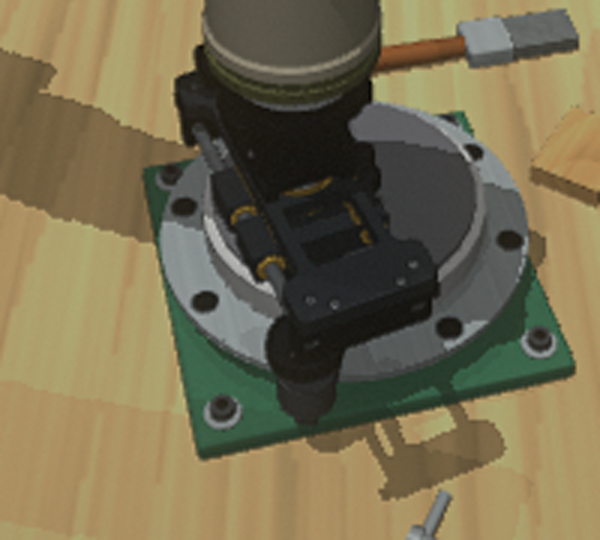

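The hand is above the button, with the fingers hidden behind the gripper body at about crop (300,330). Now I press down slowly.

```bash
python3 -m creep '[{"x":0,"y":0,"z":-0.015,"spin":0},{"x":0,"y":0,"z":-0.025,"spin":0},{"x":0,"y":0,"z":-0.030,"spin":0},{"x":0,"y":0,"z":-0.034,"spin":0},{"x":0,"y":0,"z":-0.037,"spin":0},{"x":0,"y":0,"z":-0.037,"spin":0},{"x":0,"y":0,"z":-0.037,"spin":0}]'
python3 -m creep '[{"x":0,"y":0,"z":-0.003,"spin":0},{"x":0,"y":0,"z":-0.006,"spin":0},{"x":0,"y":0,"z":-0.008,"spin":0},{"x":0,"y":0,"z":-0.009,"spin":0},{"x":0,"y":0,"z":-0.009,"spin":0},{"x":0,"y":0,"z":-0.009,"spin":0}]'
```

```text
time: 2.58
ee_pos: [0.5468, -0.2426, 0.1313]
eef_rot: [0.836, -0.549, 0.001, -0.0]
ft_force: [-0.9, -0.0, 5.4]
width: 0.0005
time: 3.32
ee_pos: [0.5472, -0.2427, 0.1228]
eef_rot: [0.836, -0.549, 0.001, -0.0]
ft_force: [-0.7, 0.1, 8.0]
width: 0.0003
```

```bash
python3 -m creep '[{"x":0,"y":0,"z":-0.0015,"spin":0},{"x":0,"y":0,"z":-0.0025,"spin":0},{"x":0,"y":0,"z":-0.0025,"spin":0},{"x":0.003,"y":-0.0004,"z":-0.0025,"spin":1},{"x":0.0062,"y":-0.0008,"z":-0.0025,"spin":2.5},{"x":0.0125,"y":-0.0014,"z":-0.0025,"spin":5},{"x":0.0189,"y":-0.0017,"z":-0.0025,"spin":7.5},{"x":0.0252,"y":-0.0017,"z":-0.0025,"spin":10},{"x":0.0315,"y":-0.0014,"z":-0.0025,"spin":12.5},{"x":0.0378,"y":-0.0009,"z":-0.0025,"spin":15},{"x":0.0378,"y":-0.0009,"z":-0.0025,"spin":15}]'; python3 - <<'E'
from h import *
b=snap('top','t4.png'); cv2.imwrite('pics/t4c.png',cv2.resize(b['pixels'][150:340,260:460],None,fx=3,fy=3,interpolation=2))
s=r.read_state();print(s['ee_pos'],s['ft_force'],s['width'])
E
```

```text
time: 4.7
ee_pos: [0.5859, -0.2432, 0.1206]
eef_rot: [0.901, -0.434, 0.002, -0.0]
ft_force: [1.3, 1.2, 8.2]
width: 0.0005
[ 0.58586683 -0.24318939  0.12067478] [0.22861319 1.7274226  8.86594206] 0.0006563263750726333
```

View pics/t4c.png

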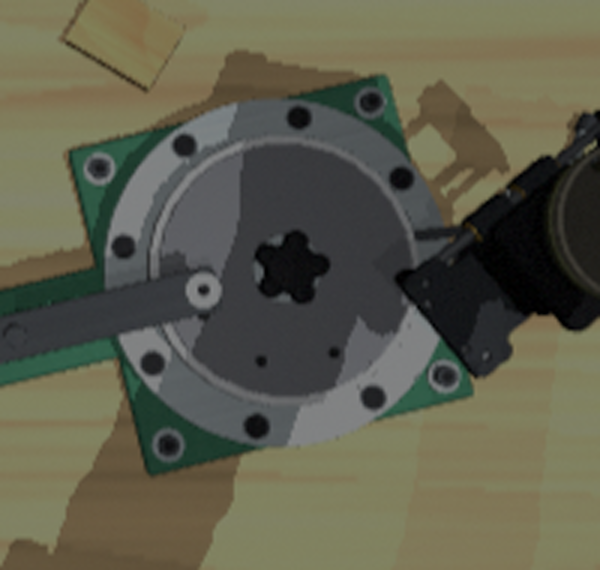

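The table follows the hand: the disc's two small holes moved to (261,361) and (334,353), which is about 15.6°. Continuing to about 42°.

```bash
python3 -m creep '[{"x":0.0063,"y":0.0009,"z":0,"spin":2.5},{"x":0.0125,"y":0.0019,"z":0,"spin":5},{"x":0.0187,"y":0.0033,"z":0,"spin":7.5},{"x":0.0248,"y":0.0048,"z":0,"spin":10},{"x":0.0309,"y":0.0067,"z":0,"spin":12.5},{"x":0.0368,"y":0.0089,"z":0,"spin":15},{"x":0.0427,"y":0.0113,"z":0,"spin":17.5},{"x":0.0484,"y":0.014,"z":0,"spin":20},{"x":0.054,"y":0.0168,"z":0,"spin":22.5},{"x":0.0582,"y":0.0192,"z":0,"spin":24.5},{"x":0.0595,"y":0.02,"z":0,"spin":25},{"x":0.0595,"y":0.02,"z":0,"spin":25}]'; python3 - <<'E'
from h import *
b=snap('top','t5.png'); cv2.imwrite('pics/t5c.png',cv2.resize(b['pixels'][150:340,260:460],None,fx=3,fy=3,interpolation=2))
s=r.read_state();print(s['ee_pos'],s['ft_force'])
d=s['ee_pos'][:2]-[.56871,-.09887];print(np.hypot(*d),np.degrees(np.arctan2(d[1],d[0]))+98.87)
E
```

```text
time: 6.25
ee_pos: [0.6447, -0.2227, 0.1205]
eef_rot: [0.973, -0.23, 0.001, -0.0]
ft_force: [-2.4, 2.2, 9.1]
width: 0.0005
[ 0.64471248 -0.22266487  0.12049178] [-2.89098343  1.70419684  8.11198134]
0.14526371170725175 40.417379226781264
```

View pics/t5c.png

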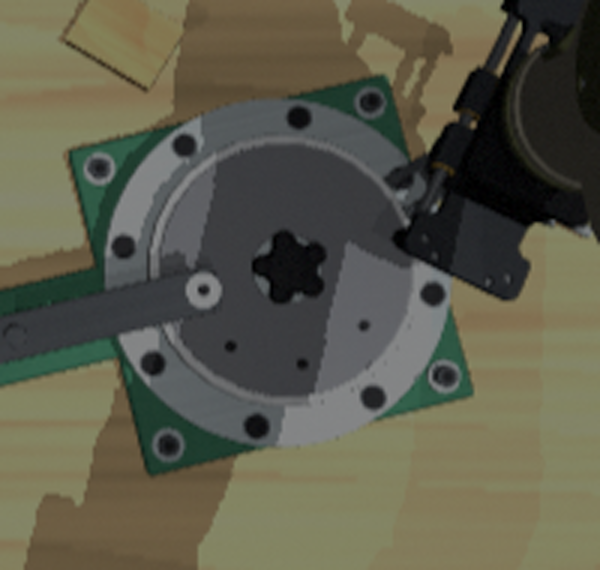

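The two disc holes at (302,364) and (364,325) give about 40.5°, in agreement with the TCP's 40.4°. Next I go to 45° and ease the plunger up to about 9 mm.

```bash
python3 -m creep '[{"x":0.0032,"y":0.0020,"z":0,"spin":1.5},{"x":0.0065,"y":0.0042,"z":0.001,"spin":3},{"x":0.0087,"y":0.0057,"z":0.002,"spin":4},{"x":0.0097,"y":0.0065,"z":0.002,"spin":4.5},{"x":0.0097,"y":0.0065,"z":0.002,"spin":4.5},{"x":0.0097,"y":0.0065,"z":0.004,"spin":4.5},{"x":0.0097,"y":0.0065,"z":0.0055,"spin":4.5},{"x":0.0097,"y":0.0065,"z":0.0055,"spin":4.5},{"x":0.0097,"y":0.0065,"z":0.0055,"spin":4.5}]'; python3 - <<'E'
from h import *
b=snap('top','t6.png'); cv2.imwrite('pics/t6c.png',cv2.resize(b['pixels'][150:340,260:460],None,fx=3,fy=3,interpolation=2))
s=r.read_state();print(s['ee_pos'],s['ft_force'])
d=s['ee_pos'][:2]-[.56871,-.09887];print(np.hypot(*d),np.degrees(np.arctan2(d[1],d[0]))+98.87)
E
```

```text
time: 7.42
ee_pos: [0.6542, -0.2163, 0.1258]
eef_rot: [0.982, -0.191, 0.001, -0.0]
ft_force: [-1.9, 2.4, 7.4]
width: 0.0004
[ 0.65415244 -0.21631323  0.12576523] [-1.87047251  2.56405304  7.41585355]
0.14523540354378986 44.906684940487736
```

At about 9 mm depth the button still pushes with 7.4 N, so the pin is entering the hole. Now I let the plunger out slowly and then lift clear.

```bash
python3 -m creep '[{"x":0,"y":0,"z":0.003,"spin":0},{"x":0,"y":0,"z":0.006,"spin":0},{"x":0,"y":0,"z":0.007,"spin":0},{"x":0,"y":0,"z":0.007,"spin":0}]'
python3 -m creep '[{"x":0,"y":0,"z":0.006,"spin":0},{"x":0,"y":0,"z":0.015,"spin":0},{"x":0,"y":0,"z":0.04,"spin":0},{"x":0,"y":0,"z":0.08,"spin":0},{"x":0,"y":-0.04,"z":0.11,"spin":0},{"x":0,"y":-0.1,"z":0.12,"spin":0},{"x":0,"y":-0.16,"z":0.12,"spin":0},{"x":0,"y":-0.2,"z":0.12,"spin":0},{"x":0,"y":-0.2,"z":0.12,"spin":0},{"x":0,"y":-0.2,"z":0.12,"spin":0}]'; python3 - <<'E'
from h import *
b=snap('top','t7.png'); cv2.imwrite('pics/t7c.png',cv2.resize(b['pixels'][150:340,260:460],None,fx=3,fy=3,interpolation=2))
s=r.read_state();print(s['ee_pos'],s['ft_force'])
for n in ('top','side'):
    c=b if n=='top' else r.camera('side')
    v,u=np.mgrid[0:420,0:560]; d=np.stack([(u-c['K'][0,2])/c['K'][0,0],(v-c['K'][1,2])/c['K'][1,1],np.ones_like(u)],-1)*c['z_map'][...,None]
    P=(d-c['t'])@c['R']; m=(np.hypot(P[...,0]-.6542,P[...,1]+.216)<.015)&(P[...,2]>.08);print(n,m.sum(),np.median(P[m],0))
E
```

```text
time: 7.98
ee_pos: [0.6541, -0.2163, 0.1325]
eef_rot: [0.982, -0.191, 0.001, -0.0]
ft_force: [0.4, 1.2, 5.5]
width: 0.0003
time: 9.22
ee_pos: [0.6536, -0.4163, 0.2515]
eef_rot: [0.982, -0.191, -0.0, -0.0]
ft_force: [-0.4, 0.8, 0.0]
width: 0.0007
[ 0.65386398 -0.41560794  0.25171737] [-0.53848937  0.46655224 -0.01768763]
top 168 [ 0.65409498 -0.21606204  0.11043077]
side 0 [nan nan nan]
  return _methods._mean(a, axis=axis, dtype=dtype,
  ret = um.true_divide(
```

View pics/t7c.png

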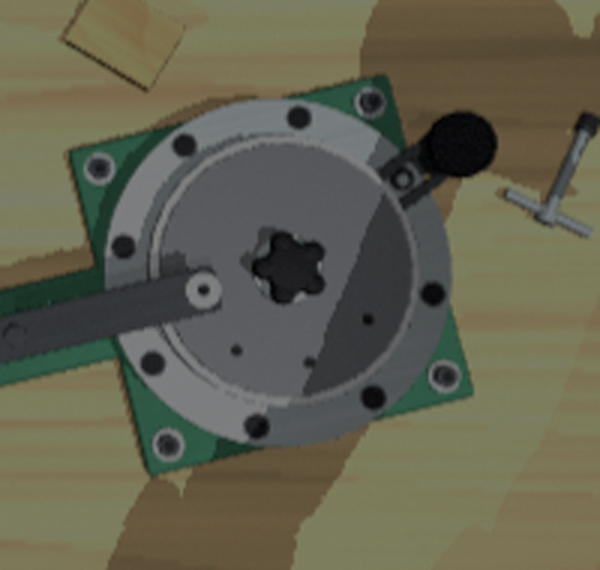

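The button is at crop (462,145), and its floor measures 110 mm high, so it is fully out. The bright pin tip shows in the next hole at (402,179), the table is at 45°, and the key and offcut have not moved. Handing in.

```bash
python3 -c "
from bench import r
print(r.close_job(), r.read_state()['ft_force'])"
```

```text
the job is handed in; nothing more can be done
the job is handed in; nothing more can be done
```

The drill jig is indexed: the table is locked in the very next hole, 45° anticlockwise of its start, and the hand is clear. I pressed the plunger in about 14 mm with the closed fingertips (readings up to about 9 N). Then I swung the arm round to 45°, let the plunger spring out into the hole and lifted away. The job was handed in at about 9.3 s.

**Last checks before handing in:**
- **Plunger:** the button floor measured 110 mm above the bench, so it is fully out.
- **Pin and table:** the pin tip shows in the next hole, and the button stands where 45° should put it.
- **Loose parts:** the chuck key and offcut look unmoved. The brush was outside the last picture, but the hand never went near it.
- **Hand:** wrist force was about 0 N.

**What did not work:**
- The first move command was refused because its rows lacked some keys. Nothing moved.
- The side camera gave no reading at the button in the last check, so the height comes from the top camera only.
- The forces are readings at the end of each move, not a continuous record.

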